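Set the ratchet to tighten and turn the housing bolt

ROBOT

A 6-joint arm with a two-finger parallel gripper is mounted at the origin on the work surface. World frame = base frame: x ahead of the robot, y to its left, z up, the work surface at z = 0. Lengths are in mm, angles in degrees, forces in N, time in s.
With the tool pointing down it reaches from about 425 to 950 mm from the base axis. Payload 14.7 kg.
Tool frame: the origin (TCP) lies between the finger pads; the fingertips stand 14 mm ahead of it and the grasp point (between the pads) lies 5 mm behind it; z points along the fingers, y is the line along which they close (so a half turn about z gives the same grasp; the last joint's range is limited). The gripper opens to 85 mm and grips with 20 to 120 N. Pads are 22 mm wide; open, the fingers measure 114 mm over their backs; the gripper's body (76 mm by 85 mm) begins 54 mm behind the grasp point. The pads swing forward as they close: fully open they stand 13 mm farther back than shut.
Start: joints at [62.991, 27.513, 91.461, -0, 61.026, -2.67], TCP at [267.866, 592.233, 245.297] pointing down, gripper open.
Joint ranges: [-157.49, 157.49], [-46.99, 117.5], [13.45, 153.17], [-89.5, 269.5], [5.16, 153.95], [-167.48, 167.48]. Speed limits (degrees/s): [108.29, 108.29, 136.94, 172.46, 172.46, 172.46].

INTERFACE

Orientations are given as [roll, pitch, yaw] about the fixed x, y, z axes, in that order (R = Rz(yaw) Ry(pitch) Rx(roll)).
In Python, from plant import read_state, grab_frame, workorder gives the robot as it stands. The module is installed in compiled form; this text tells all that it offers.
- The arm moves only by the tool carry_out, never from a script. Its argument "deltas" is a list of rows, each a list of 2 entries, a list of its own where there are three numbers: the shift along the tool's x, y, z in mm, then the turn about the tool's z in rad. A call has 1 to 12 rows; each row is the pose to reach, as a shift and turn from the pose commanded when the call began, along the tool's axes at that moment; what a row does not reach only later rows make up. A row lasts 1/10 s, in which the tool goes at most 50 mm and 8.59 degrees, less where a joint would pass 70% of its speed; a pose out of reach is approached as far as the arm can. A call with a gripper value outside its range is refused whole. "grip" is the gripper command: -1 is shut, 1 is fully open, values between are in proportion, set as the call begins (left out, the last holds). The fingers move at their own pace and stop on an object; the grip force is fixed at half the most. Time passes only in rows, so rows that repeat a pose let the fingers close. It gives the time, the measured TCP pose, the force, the opening and the grip force at its end, in the units of the state.
- read_state(): the state, without advancing time (a new reading comes with each control period).
- grab_frame(name): name is "side" or "top" or "wrist"; returns a dict with "color" (420x560x3 uint8, red, green, blue), "fx", "fy", "cx", "cy" (pixels), "world_to_cam" (4x4, takes a point from world to camera coordinates). Camera axes: x right, y down, z forward; pixel columns grow to the right and rows downward; lengths in mm; the calibration is good to about 2 mm. A picture is of the moment at which its call begins. There is no depth.
- workorder.sign_off(): hands the job in; it is judged then, once.
The state is a dict: "time": time; "q": joint angles; "joint_velocities": joint speeds; "tau": joint torques, N m; "tcp_pos": TCP position; "tcp_rot": TCP orientation; "force": force on the tool from outside, world axes, zero at the start; "ft_torque": the same for the moment, N m; "finger_gap": finger opening in mm; "grasp_force": force on a finger pad.
Only numpy, scipy, OpenCV 4.12 (cv2) and the standard library are available. Lean on these libraries where they do the work, as an engineer would, in place of code of your own. Each camera call takes 0.05 s, during which the arm holds its last target. There are 200 camera calls.

TASK

The ratchet on the gearbox housing's centre bolt is set to loosen. Without swinging the handle yet, flip the small lever on top of its head fully across to the other side (the tightening side), then swing the ratchet's handle clockwise, seen from above, until the bolt has turned at least an eighth of a turn (45 degrees), and let go with the lever still on the tightening side. Leave the plain bar without a lever where it lies.

Things in the scene. Friction and masses are not known exactly. Their poses are not given: they have to be found in the camera images.
- head_top (a point): Steel ratchet on the bolt in the middle of a round aluminium housing (150 mm across, 70 mm high, fixed; place and heading vary). Point on the bolt's vertical axis, at the top face of the ratchet's head, 127 mm above the bench. x along the handle outward, y to the handle's left, z up; turns with the handle. Head 56 mm across, 26 mm thick, with a 38 mm wide bulge round x = 32 mm.
- grip_mid (a point): Middle of the ratchet's round black rubber grip: on its centre line, 160 mm from the bolt's axis, 114 mm above the bench. Axes as head_top. Grip 26 mm in diameter, 105 mm long (x = 100 to 205 mm from the bolt's axis), joined to the head by a shank 16 mm wide. Only bench and low things (under 60 mm) lie below it.
- lever_tab (a point): Centre of the upright thumb tab on the ratchet's dark steel reversing lever, 18 mm above the head's top face. Tab 20 mm long along the lever, 8 mm thick, its top 10 mm above this point, its foot (the lever's flat arm) 11 mm below. The lever's vertical pivot is on the handle's line 32 mm from head_top; the tab is 45 mm from the pivot, above the shank. x points from pivot to tab.
- pawl (a joint): Angle of the reversing lever to the handle, rad, clockwise from above positive; 0 = straight along the handle. Stops at -0.42 (tab 18 mm to the handle's left: loosen) and +0.42 (18 mm to its right: tighten). Starts -0.42 to -0.34, stays where left, takes 1 N at the tab. Engaged to tighten above 0.28; set wrong, the handle swings clockwise freely and the bolt stays.
- ratchet (a joint): Angle of the handle from its start, rad, clockwise from above positive, range -0.6 to 1.3. Starts at 0, stays where left; takes about 3 N at the grip alone, 7 N with the bolt. At the start the handle points roughly to the robot's left (heading 70 to 98 degrees left of straight ahead).
- bolt (a joint): Angle the bolt has been turned, rad, clockwise (tightening) positive, 0 at the start; stays where left. With the lever set to tighten it follows the handle clockwise, about 0.1 rad behind because of play in the pawl.
- bar_mid (a point): Middle of a loose plain bar handle lying on the bench, like the ratchet (233 mm long, head 56 mm across, same steel and rubber grip) but with a square stub on its head and no lever: not needed. x points along it to the grip end; the point is 13 mm above the bench.

How it is judged (in metres and radians):
On the way:
1. the reversing lever is flipped to the tightening side while the handle is still near its start (within 15 degrees) (value of joint pawl above 0.28 rad and value of joint ratchet between -0.26 and 0.26 rad), for 0.2 s.
At the end, for the whole second after the job is handed in: The bolt has been turned at least 0.785 rad (45 degrees) clockwise, the reversing lever is still on the tightening side (above 0.25 rad), and the handle is at rest (value of joint bolt above 0.785 rad and value of joint pawl above 0.25 rad and velocity of joint ratchet between -0.05 and 0.05 rad/s); the robot touches nothing.
It fails at once if the plain bar is moved more than 30 mm (distance of bar_mid from where it was at the start of the episode above 0.03 m).
It also fails if it takes over 45 s, if anything falls off the work surface, if the arm or the gripper's body presses on something with over 40 N, if the wrist force passes 120 N, or if a joint passes its speed limit or range.

## Working session

There is one attempt and no reset: what is moved stays moved. The work goes in short steps, Python scripts to look and compute and a tool call to move; the robot and the scene stay as the last step left them, time stands still between calls to the robot, and variables do not carry over. Pictures are saved under pics/ and viewed, at most 10 in all, crops included, and the job is handed in when it is done.

Besides the shell and the picture viewer there is one more tool, called after "Emit:" as a command line: name --argument value ..., lists and objects as JSON in quotes. carry_out: Moves the arm, as the interface text tells. Its arguments: {"type":"object","properties":{"deltas":{"type":"array"},"grip":{"type":"number"}},"required":["deltas"]}

```bash
mkdir -p pics; python3 - <<'E'
from plant import read_state, grab_frame
import cv2,numpy as np,pickle
d={}
for n in("top","side"):
    f=grab_frame(n);d[n]=f;cv2.imwrite(f"pics/{n}0.png",f["color"][:,:,::-1]);print(n,f["fx"],f["cx"],np.round(f["world_to_cam"],3).tolist())
pickle.dump(d,open("f0.pkl","wb"))
s=read_state();print(s["time"],s["tcp_pos"],s["tcp_rot"],s["finger_gap"])
E
```

```text
top 522.1114781385845 274.6200479007415 [[0.095, -0.995, 0.005, 60.54], [-0.975, -0.094, -0.202, 575.602], [0.201, 0.015, -0.979, 843.147], [0.0, 0.0, 0.0, 1.0]]
side 499.5124070179549 290.97553186561646 [[-1.0, -0.013, 0.015, 538.378], [-0.02, 0.635, -0.772, 26.635], [0.001, -0.772, -0.635, 1167.21], [0.0, 0.0, 0.0, 1.0]]
0.1 [267.71805994 591.91791646 244.7238902 ] [-1.79936278e+02 -1.70108052e-03  1.55659722e+02] 85.59478514639349
```

View pics/top0.png

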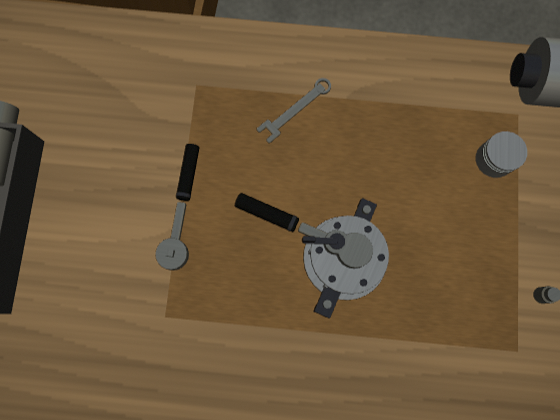

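View pics/side0.png

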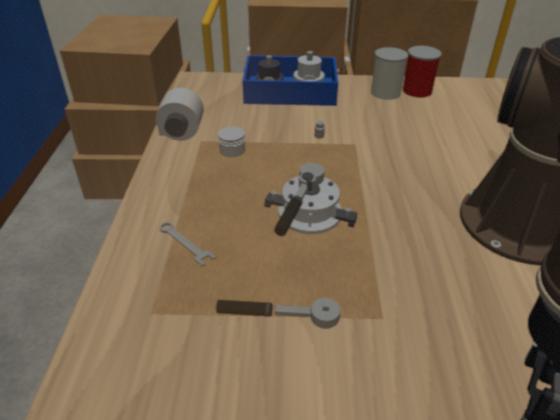

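Top view: ratchet head at about (354,250), grip from (237,201) to (297,222), lever tab near (306,240) on the robot's side of the shank (loosen side). Side view: the grip runs from (305,195) to (283,230), and the loose bar lies well clear.

```bash
cat >h.py <<'E'
import numpy as np
def ray(f,u,v,z):
    W=f["world_to_cam"];R=W[:3,:3];c=-R.T@W[:3,3]
    d=R.T@np.array([(u-f["cx"])/f["fx"],(v-f["cy"])/f["fy"],1]);return c+d*(z-c[2])/d[2]
def proj(f,p):
    c=f["world_to_cam"]@np.append(p,1);return np.array([f["fx"]*c[0]/c[2]+f["cx"],f["fy"]*c[1]/c[2]+f["cy"]])
E
python3 - <<'E'
import pickle,cv2,numpy as np
from h import *
d=pickle.load(open("f0.pkl","rb"));t=d["top"];s=d["side"]
for n,u,v,z in(("head",354,250,127),("gend",237,201,114),("gin",297,222,114),("tab",306,240,145),("pivot",337,241,135),("bar",172,254,20),("barend",190,146,13)):print(n,ray(t,u,v,z).round())
a=cv2.resize(t["color"][180:310,220:400,::-1],None,fx=4.4,fy=4.4,interpolation=cv2.INTER_CUBIC)
cv2.imwrite("pics/topc.png",a)
E
```

```text
head [494. -16. 127.]
gend [557. 176. 114.]
gin [532.  76. 114.]
tab [500.  61. 145.]
pivot [504.  12. 135.]
bar [470. 288.  20.]
barend [673. 283.  13.]
```

View pics/topc.png

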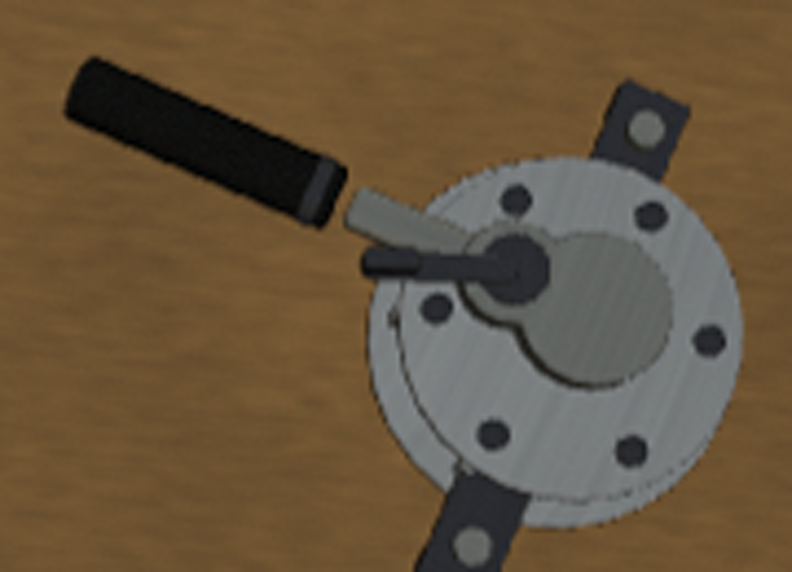

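```bash
python3 - <<'E'
import pickle
from h import *
d=pickle.load(open("f0.pkl","rb"));t=d["top"];s=d["side"]
c=lambda x,y,z:ray(t,220+x/4.4,180+y/4.4,z)
h=c(594,309,127);o=c(82,88,114);i=c(322,193,114);tab=c(378,262,153);tb2=c(415,262,153);pv=c(516,269,133)
print(h,o,i,tab,tb2,pv)
e=(o-h)[:2];print(np.hypot(*e),np.hypot(*(i-h)[:2]),np.degrees(np.arctan2(e[1],e[0])))
a=np.arctan2((o-i)[1],(o-i)[0]);print(np.degrees(a))
for hd in(71,73,75):
  a=np.radians(hd);u=np.array([np.cos(a),np.sin(a)]);n=np.array([-u[1],u[0]]);H=h[:2]
  def P(p):
    b=a-p;return H+32*u+45*np.array([np.cos(b),np.sin(b)])
  print(hd,"grip",H+160*u,"piv",H+32*u,"tab",P(-.4),P(.42))
  for q in(np.append(H+205*u,114),np.append(P(-.4),155),np.append(H,127)):print(((proj(t,q)-[220,180])*4.4).round(),proj(s,q).round())
E
```

```text
[493.3558967  -17.85639953 127.        ] [558.5359505  173.36620664 114.        ] [527.97458687  81.89298859 114.        ] [499.04792441  61.43992118 153.        ] [500.27486169  48.69772356 153.        ] [504.116637    11.48717079 133.        ]
202.02604911745124 105.58595616604312 71.17783234742208
71.52543519815468
71 grip [545.44680142 133.42657257] piv [503.77407765  12.40019489] tab [500.69904097  57.29500695] [534.50087702  45.27668802]
[75. 83.] [279. 231.]
[391. 258.] [310. 178.]
[594. 309.] [312. 169.]
73 grip [540.13536946 135.15236143] piv [502.71179125  12.74535266] tab [498.07182146  57.50549878] [532.27249963  46.67416815]
[ 67. 101.] [283. 232.]
[389. 265.] [311. 178.]
[594. 309.] [312. 169.]
75 grip [534.76694392 136.69173268] piv [501.63810615  13.05322691] tab [495.43885633  57.62417375] [529.99670835  47.99302773]
[ 60. 118.] [286. 233.]
[389. 273.] [313. 178.]
[594. 309.] [312. 169.]
```

Emit:
carry_out --deltas '[[[-25,-25,0],0],[[-60,-60,0],0],[[-95,-95,0],0],[[-130,-128,0],0],[[-165,-162,0],0],[[-200,-196,0],0],[[-235,-230,0],0],[[-270,-265,0],0],[[-305,-300,0],0],[[-340,-335,0],0],[[-375,-368,0],0],[[-400,-392,0],0]]' --grip -1

```text
time: 1.3
tcp_pos: [471.3, 67.6, 245.3]
tcp_rot: [-180.0, 0.0, 155.6]
force: [-0.4, 2.0, 0.5]
finger_gap: 0.4
grasp_force: 0.0
```

Emit:
carry_out --deltas '[[[0,0,0],0],[[0,0,0],0],[[0,0,0],0]]'

```text
time: 1.6
tcp_pos: [470.2, 70.9, 245.1]
tcp_rot: [-180.0, -0.0, 155.7]
force: [-0.1, -0.9, -0.1]
finger_gap: 0.2
grasp_force: 0.0
```

```bash
python3 - <<'E'
from plant import *
from h import *
import cv2
s=read_state();print({k:np.round(s[k],2).tolist() for k in("time","tcp_pos","tcp_rot","q","finger_gap","force")})
f=grab_frame("wrist");im=f["color"][:,:,::-1].copy()
for p in((493.5,-18,127),(500.5,57.3,155),(545,134,127),np.append(s["tcp_pos"][:2],s["tcp_pos"][2]-14)):
    cv2.circle(im,tuple(int(x) for x in proj(f,np.array(p))),3,(0,0,255),1)
cv2.imwrite("pics/w1.png",im)
E
```

```text
{'time': 1.6, 'tcp_pos': [470.24, 70.89, 245.13], 'tcp_rot': [-179.99, -0.04, 155.68], 'q': [4.91, 13.59, 113.63, 0.02, 52.82, -60.78], 'finger_gap': 0.18, 'force': [-0.1, -0.94, -0.07]}
```

View pics/w1.png

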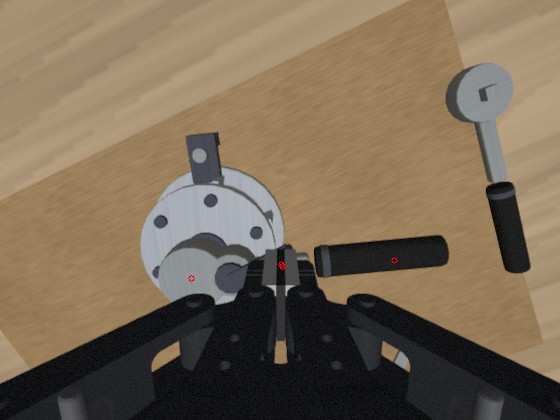

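The wrist picture shows the head under its marker at (191,278) and the grip under (394,260); the lever runs from (230,277) to about (288,250), where the closed fingertips partly hide the tab. I'll zoom in on that.

```bash
python3 - <<'E'
from plant import *
from h import *
import cv2
f=grab_frame("wrist")
for p in((500.5,57.3,155),(499.6,67.3,155),(501.4,47.3,155),(504,12.4,134),(493.5,-18,127),(470.2,70.9,231),(559,176,114)):print(p,proj(f,np.array(p)).round(1))
cv2.imwrite("pics/w2.png",cv2.resize(f["color"][220:310,180:330,::-1],None,fx=5,fy=5,interpolation=cv2.INTER_CUBIC))
E
```

```text
(500.5, 57.3, 155) [281.5 264.7]
(499.6, 67.3, 155) [294.1 258.1]
(501.4, 47.3, 155) [269.1 271.2]
(504, 12.4, 134) [230.5 279.3]
(493.5, -18, 127) [191.7 278.6]
(470.2, 70.9, 231) [282.1 266.9]
(559, 176, 114) [442.8 248.7]
```

View pics/w2.png

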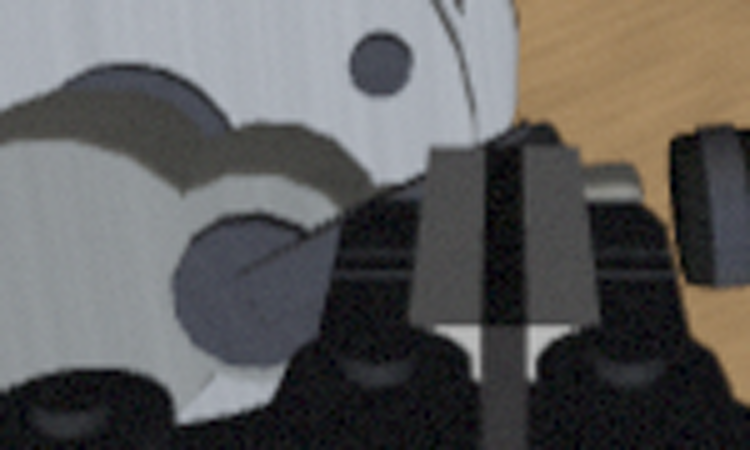

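Emit:
carry_out --deltas '[[[0,0,20],0],[[0,0,45],0],[[0,0,70],0],[[0,0,85],0],[[0,0,92],0],[[0,0,92],0],[[0,0,92],0]]'

```text
time: 2.4
tcp_pos: [471.0, 70.6, 153.9]
tcp_rot: [180.0, 0.0, 155.7]
force: [-0.3, -0.5, 0.9]
finger_gap: -0.2
grasp_force: 0.0
```

Emit:
carry_out --deltas '[[[-5,0,0],0],[[-10,0,0],0],[[-15,0,0],0],[[-20,0,0],0],[[-25,0,0],0],[[-29,0,0],0],[[-33,0,0],0],[[-37,0,0],0],[[-41,0,0],0],[[-45,0,0],0],[[-48,0,0],0],[[-48,0,0],0]]'

```text
time: 3.6
tcp_pos: [514.8, 50.2, 153.3]
tcp_rot: [-180.0, 0.0, 155.7]
force: [0.4, -0.7, 0.6]
finger_gap: -0.4
grasp_force: 0.0
```

```bash
python3 - <<'E'
from plant import *
from h import *
import cv2
f=grab_frame("top");print(read_state()["force"])
cv2.imwrite("pics/t2.png",cv2.resize(f["color"][180:310,220:400,::-1],None,fx=4.4,fy=4.4,interpolation=cv2.INTER_CUBIC))
E
```

```text
[ 0.30422132  0.08904175 -0.09965724]
```

View pics/t2.png

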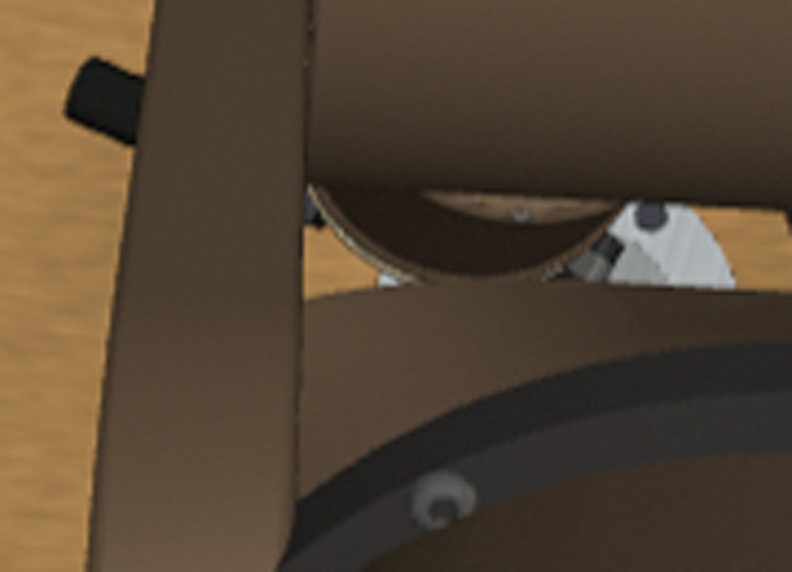

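The top view is hidden by the arm, but the grip's outer end is unchanged at about (82,88) in the crop, so the handle has not moved. I'll push on in small steps and watch for the stop.

Emit:
carry_out --deltas '[[[-1,0,0],0],[[-2,0,0],0],[[-3,0,0],0],[[-3,0,0],0],[[-3,0,0],0]]'

```text
time: 4.15
tcp_pos: [517.2, 49.2, 153.3]
tcp_rot: [-180.0, -0.0, 155.7]
force: [-1.8, -0.9, 0.3]
finger_gap: -0.0
grasp_force: 0.7
```

Emit:
carry_out --deltas '[[[-1,0,0],0],[[-2,0,0],0],[[-3,0,0],0],[[-3,0,0],0],[[-3,0,0],0]]'

```text
time: 4.65
tcp_pos: [519.1, 48.1, 153.1]
tcp_rot: [-180.0, -0.1, 155.7]
force: [-6.3, 2.8, 1.8]
finger_gap: 0.1
grasp_force: 3.3
```

```bash
python3 - <<'E'
from plant import *
from h import *
import cv2
f=grab_frame("side");g=grab_frame("wrist");print(read_state()["force"])
im=g["color"].copy();h=np.array((493.4,-17.9,127));a=np.radians(71.3);u=np.array([np.cos(a),np.sin(a),0])
for p in(.28,.42):
    b=a-p;q=h+32*u+45*np.array([np.cos(b),np.sin(b),0])+[0,0,28];print(p,q,proj(f,q),proj(g,q))
x=cv2.resize(f["color"][130:260,230:380],(690,598),interpolation=cv2.INTER_CUBIC)
cv2.imwrite("pics/s3.png",x[:,:,::-1])
cv2.imwrite("pics/w3.png",im[:,:,::-1])
E
```

```text
[-6.10131967  1.27467997  2.21058456]
0.28 [529.3048353   49.38805588 155.        ] [296.18970684 175.65900523] [295.73579193 302.53735124]
0.42 [534.21385375  45.44765576 155.        ] [293.82938924 174.50609954] [291.8685931  315.46982769]
```

View pics/s3.png

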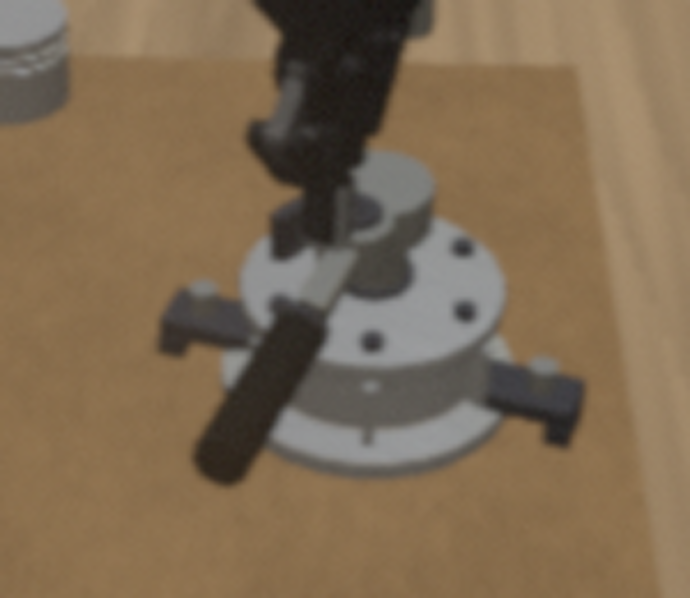

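The side crop shows the tab at (287,225), right of the shank, matching the prediction for +0.42 (full frame about 294,175), and a firm 6 N against the stop. Next I back off, rise, and go round to the left side of the grip.

Emit:
carry_out --deltas '[[[15,0,0],0],[[35,0,0],0],[[44,0,-20],0],[[44,10,-40],-0.05],[[44,40,-40],-0.1],[[44,70,-40],-0.1],[[44,85,-30],-0.1],[[44,85,0],-0.1],[[44,85,25],-0.1],[[44,85,39],-0.1],[[44,85,39],-0.1],[[44,85,39],-0.1]]'

```text
time: 5.95
tcp_pos: [514.4, 143.5, 114.2]
tcp_rot: [-180.0, -0.0, 161.4]
force: [-0.2, -0.6, -0.1]
finger_gap: -0.0
grasp_force: 0.0
```

```bash
python3 - <<'E'
from plant import *
import numpy as np
s=read_state();p=np.array(s["tcp_pos"]);print(p,s["tcp_rot"],s["force"],s["q"])
y=np.radians(s["tcp_rot"][2]);X=np.array([np.cos(y),np.sin(y)]);Y=np.array([np.sin(y),-np.cos(y)])
H=np.array((493.4,-17.9))
for k in range(0,26):
    th=np.radians(71.3)+.07-k*.05; u=np.array([np.cos(th),np.sin(th)]);n=np.array([-u[1],u[0]])
    t=H+158*u+24*n-p[:2]; print(k,"ratchet",round(-.07+k*.05,2),(t@X).round(1),(t@Y).round(1),"turn",round(y-(th+np.pi/2),3))
E
```

```text
[514.43054811 143.4602669  114.1549728 ] [-1.79975138e+02 -3.69242691e-02  1.61390290e+02] [-0.19230898 -0.55962145 -0.10722479] [ 1.23314298e+01  2.85025577e+01  1.13435085e+02 -3.79046487e-03
  3.81068099e+01 -5.90558847e+01]
0 ratchet -0.07 3.2 -3.6 turn -0.068
1 ratchet -0.02 -4.7 -2.1 turn -0.018
2 ratchet 0.03 -12.6 -1.0 turn 0.032
3 ratchet 0.08 -20.5 -0.2 turn 0.082
4 ratchet 0.13 -28.5 0.1 turn 0.132
5 ratchet 0.18 -36.5 0.1 turn 0.182
6 ratchet 0.23 -44.5 -0.3 turn 0.232
7 ratchet 0.28 -52.4 -1.2 turn 0.282
8 ratchet 0.33 -60.3 -2.4 turn 0.332
9 ratchet 0.38 -68.1 -4.1 turn 0.382
10 ratchet 0.43 -75.9 -6.1 turn 0.432
11 ratchet 0.48 -83.5 -8.5 turn 0.482
12 ratchet 0.53 -91.0 -11.3 turn 0.532
13 ratchet 0.58 -98.3 -14.4 turn 0.582
14 ratchet 0.63 -105.5 -17.9 turn 0.632
15 ratchet 0.68 -112.5 -21.8 turn 0.682
16 ratchet 0.73 -119.3 -26.0 turn 0.732
17 ratchet 0.78 -125.8 -30.6 turn 0.782
18 ratchet 0.83 -132.2 -35.5 turn 0.832
19 ratchet 0.88 -138.2 -40.6 turn 0.882
20 ratchet 0.93 -144.0 -46.1 turn 0.932
21 ratchet 0.98 -149.6 -51.9 turn 0.982
22 ratchet 1.03 -154.8 -57.9 turn 1.032
23 ratchet 1.08 -159.8 -64.2 turn 1.082
24 ratchet 1.13 -164.4 -70.7 turn 1.132
25 ratchet 1.18 -168.6 -77.5 turn 1.182
```

Emit:
carry_out --deltas '[[[-5,-2,0],-0.02],[[-13,-1,0],0.03],[[-20,0,0],0.08],[[-28,0,0],0.13],[[-36,0,0],0.18],[[-44,0,0],0.23],[[-52,-1,0],0.28],[[-60,-2,0],0.33],[[-68,-4,0],0.38],[[-76,-6,0],0.43],[[-83,-8,0],0.48],[[-91,-11,0],0.53]]'

```text
time: 7.15
tcp_pos: [597.5, 104.1, 115.2]
tcp_rot: [180.0, -0.0, 131.0]
force: [-5.4, 3.2, 1.3]
finger_gap: 0.0
grasp_force: 3.4
```

Emit:
carry_out --deltas '[[[-8,1,0],0.05],[[-16,1.5,0],0.1],[[-24,2,0],0.15],[[-32,1.5,0],0.2],[[-40,1,0],0.25],[[-48,0,0],0.3],[[-56,-1,0],0.35],[[-63,-3,0],0.4],[[-71,-5,0],0.45],[[-79,-8,0],0.5],[[-84,-10,0],0.53],[[-84,-10,0],0.53]]'

```text
time: 8.35
tcp_pos: [645.7, 33.5, 115.2]
tcp_rot: [179.9, 0.0, 100.6]
force: [-0.4, -0.4, -0.5]
finger_gap: -0.0
grasp_force: 0.0
```

```bash
python3 - <<'E'
from plant import *
import numpy as np
s=read_state();p=np.array(s["tcp_pos"]);print(p,s["tcp_rot"],s["force"],s["time"])
d=p[:2]-[493.4,-17.9];r=np.hypot(*d);print(r,1.2444-(np.arctan2(d[1],d[0])-np.arcsin(24/r)))
E
```

```text
[645.70787709  33.5238833  115.19577542] [1.79939679e+02 3.43894618e-03 1.00628498e+02] [-0.42603893 -0.41391369 -0.48880063] 8.35
160.7547983653709 1.068642363573663
```

Emit:
carry_out --deltas '[[[15,0,0],0],[[40,0,0],0],[[60,0,0],0],[[60,0,-40],0],[[60,0,-80],0],[[60,40,-120],0],[[60,90,-120],0],[[60,140,-120],0],[[60,180,-120],0],[[60,200,-120],0],[[60,200,-120],0],[[60,200,-120],0]]'

```text
time: 9.55
tcp_pos: [830.2, 131.1, 233.9]
tcp_rot: [-180.0, 0.0, 100.7]
force: [-0.0, -0.2, -0.6]
finger_gap: 0.0
grasp_force: 0.0
```

```bash
python3 - <<'E'
from plant import *
from h import *
import cv2
s=read_state();print(s["tcp_pos"],s["force"],s["time"])
f=grab_frame("top");a=cv2.resize(f["color"][140:310,230:400,::-1],None,fx=3.5,fy=3.5,interpolation=cv2.INTER_CUBIC)
g=grab_frame("side");b=g["color"][130:260,230:380,::-1]
cv2.imwrite("pics/t4.png",a);cv2.imwrite("pics/s4.png",b)
E
```

```text
[830.23853213 131.06383827 233.91590667] [-0.01327445 -0.17644183 -0.61673027] 9.55
```

View pics/t4.png

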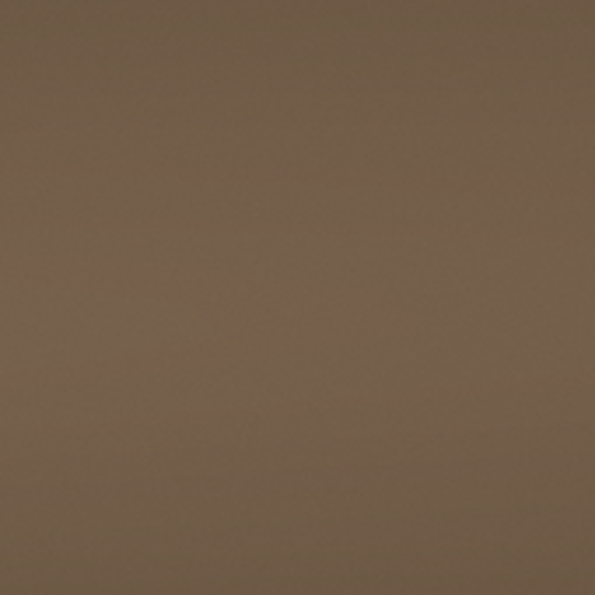

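The top view is wholly blocked by the arm. I'll move the arm to the left, clear of it.

Emit:
carry_out --deltas '[[[35,-15,0],0],[[70,-30,0],0],[[105,-45,0],0],[[140,-60,0],0],[[175,-75,0],0],[[210,-90,0],0],[[245,-105,0],0],[[280,-120,0],0],[[315,-140,0],0],[[350,-160,0],0],[[360,-167,0],0],[[360,-167,0],0]]'

```text
time: 10.85
tcp_pos: [597.9, 454.4, 235.2]
tcp_rot: [180.0, -0.0, 100.8]
force: [0.2, -1.2, 0.2]
finger_gap: -0.1
grasp_force: 0.0
```

```bash
python3 - <<'E'
from plant import *
from h import *
import cv2
s=read_state();print(s["tcp_pos"],s["force"],s["time"])
f=grab_frame("top");a=cv2.resize(f["color"][120:310,240:430,::-1],None,fx=3.1,fy=3.1,interpolation=cv2.INTER_CUBIC)
cv2.imwrite("pics/t5.png",a)
E
```

```text
[597.89032174 454.35977223 235.19199355] [ 0.23665228 -1.24567717  0.21731877] 10.85
```

View pics/t5.png

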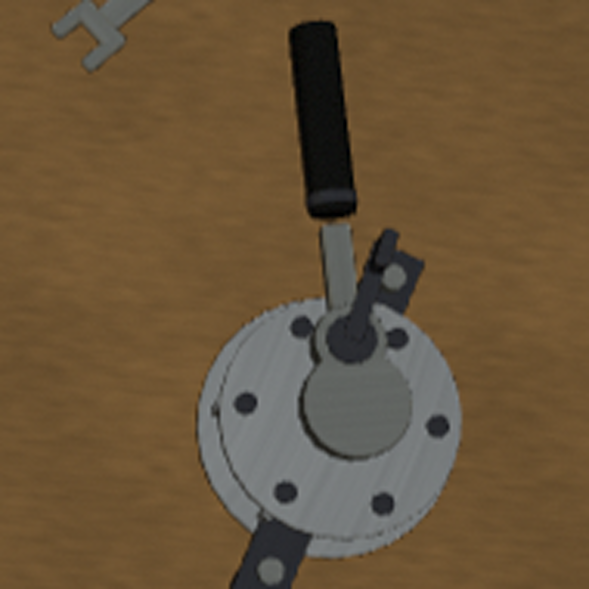

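Clear view: the grip runs from (313,28) to (331,205), the head centre is at (357,403), and the lever tab at (385,250) is on the handle's right, which is tighten. Now I'll get the handle angle.

```bash
python3 - <<'E'
import pickle
from h import *
t=pickle.load(open("f0.pkl","rb"))["top"]
c=lambda x,y,z:ray(t,240+x/3.1,120+y/3.1,z)
o=c(313,28,114);i=c(331,205,114);h=c(357,403,127);tb=c(385,250,153);pv=c(352,338,133)
A=lambda a,b:np.degrees(np.arctan2(*(a-b)[:2][::-1]))
print(h,A(o,i),A(o,h),A(tb,pv), "ratchet",np.radians(71.3-A(o,h)),"pawl",np.radians(A(o,h)-A(tb,pv)))
E
```

```text
[493.73660988 -18.08509058 127.        ] 9.52765689939224 9.759032021074429 -14.120035893561468 ratchet 1.0740925160966515 pawl 0.41676835741773266
```

```bash
python3 -c "
from plant import workorder
print(workorder.sign_off())"
```

```text
the job is handed in; nothing more can be done
None
```

The job is handed in: the lever is on the tightening side (about 0.42 rad), the handle was swung about 1.07 rad clockwise, so the bolt should have turned about 0.97 rad (inferred from the 0.1 rad play, not measured), and the arm is clear with the bar left alone; sign-off gave no verdict.

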